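Let the empty jar into the lever bin and ease the lid shut

ROBOT

A 6-joint arm with a two-finger parallel gripper is mounted at the origin on a cart in front of the work surface, level with it; the furniture and walls round the work are solid. World frame = base frame: x ahead of the robot, y to its left, z up, the work surface at z = 0. Lengths are in m, angles in rad, forces in N, time in s.
With the tool pointing down it reaches from about 0.375 to 0.825 m from the base axis. Payload 5.5 kg.
Tool frame: the origin (TCP) lies midway between the tips of the shut fingers; the grasp point (between the pads) lies 19 mm behind it; z points along the fingers, y is the line along which they close (so a half turn about z gives the same grasp; the last joint's range is limited). The gripper opens to 85 mm and grips with 20 to 120 N. Pads are 22 mm wide; open, the fingers measure 114 mm over their backs; the gripper's body (76 mm by 85 mm) begins 54 mm behind the grasp point. The pads swing forward as they close: fully open they stand 13 mm farther back than shut.
Start: joints at [1.338, 0.314, -0.047, 1.21, 0, 1.571], TCP at [0.138, 0.584, 0.231] pointing down, gripper open.
Joint ranges: [-2.67, 2.67], [-0.69, 1.73], [-1.03, 1.25], [-2.08, 2.16], [-1.42, 1.45], [-3.14, 3.14]. Speed limits (rad/s): [2.39, 2.39, 3.01, 3.14, 3.14, 3.14].

INTERFACE

Orientations are given as a unit quaternion [w, x, y, z].
In Python, from bench import robot, optics gives the robot as it stands. The module is installed in compiled form; this text tells all that it offers.
- The arm moves only by the tool apply_moves, never from a script. Its argument "rows" is a list of rows, each a list of 6 numbers: the shift along the tool's x, y, z in units of 60 mm (1.0 is 60 mm), then the turn, a rotation vector about the tool's x, y, z in units of 10 degrees (1.0 is 10 degrees). In form: [[tx, ty, tz, ax, ay, az], ...]. A call has 1 to 20 rows; each row is the pose to reach, as a shift and turn from the pose commanded when the call began, along the tool's axes at that moment; what a row does not reach only later rows make up. A row lasts 1/8 s, in which the tool goes at most 62.5 mm and 10.7 degrees, less where a joint would pass 70% of its speed; a pose out of reach is approached as far as the arm can. A call with a gripper value outside its range is refused whole. "jaw" is the opening, from 0 (shut) to 1 (fully open), set as the call begins (left out, the last holds). The fingers move at their own pace and stop on an object; "newtons" is the grip in N (left out, the last holds). Time passes only in rows, so rows that repeat a pose let the fingers close. It gives the time, the measured TCP pose, the force, the opening and the grip force at its end, in the units of the state.
- robot.sense(): the state, without advancing time (a new reading comes with each control period).
- optics.camera(name): name is "side" or "top" or "wrist"; returns a dict with "pixels" (400x640x3 uint8, blue, green, red), "camera_matrix" (3x3 intrinsics, pixels), "T" (4x4, takes a point from camera to world coordinates). Camera axes: x right, y down, z forward; pixel columns grow to the right and rows downward; lengths in m; the calibration is good to about 2 mm. The wrist camera is an equidistant fisheye: a pixel r from the principal point sees the ray r / f radians off the axis. A picture is of the moment at which its call begins. There is no depth.
- robot.finish_job(): hands the job in; it is judged then, once.
The state is a dict: "t": time; "joint_pos": joint angles; "joint_vel": joint speeds; "joint_torque": joint torques, N m; "tcp_pos": TCP position; "tool_rot": TCP orientation; "ft_force": force on the tool from outside, world axes, zero at the start; "wrist_torque": the same for the moment, N m; "finger_gap": opening from 0.0 (shut) to 1.0 (fully open); "grip_force": force on a finger pad.
Only numpy, scipy, OpenCV 4.12 (cv2) and the standard library are available. Lean on these libraries where they do the work, as an engineer would, in place of code of your own. Each camera call takes 0.05 s, during which the arm holds its last target. There are 200 camera calls.

TASK

An empty jar is waiting on the side chute of the bench bin, held back by the closed lid. Press the lever at the front of the bin down with the fingertips until the lid stands fully open, without forcing it hard against its stop, keep it there until the jar has rolled in, then let the lever up slowly so that the lid comes down to fully shut without slamming. Touch nothing but the lever: do not help the jar or the lid by hand, and leave the other things on the bench where they are.

Things in the scene. Friction and masses are not known exactly. Their poses are not given: they have to be found in the camera images.
- bin: Grey steel bin, 150 x 150 mm, rim 120 mm high, 178 mm with its shut hood lid, fixed on a 166 mm plywood base 0 to 25 mm high. Origin: centre of the bin's underside (top of the base). Front (lever) = -x side, towards the robot; lid hinged on the +x rim. A 64 mm wide chute slopes down (18 deg) to the rim of the +y side from 110 mm beyond it; 180 mm high at its end. Inner floor z = 50 mm.
- lever_pad (a point): Centre of the top of the ribbed pad ending the front lever: 38 mm (bin x) by 32 mm (y), 8 mm thick, at rest level, 150 mm in front of the bin's origin (75 mm from its front wall) and 80 mm above it. Pivot 50 mm in front of the origin, 30 mm above it: the pad sinks 48 mm in all on a 112 mm arc, drifting up to 12 mm off the bin and tilting 0.46 rad. Moves with the lever.
- bin_lever (a joint): Lever angle, rad: 0 at rest (up), 0.46 at its lower stop. It takes about 3 to 8 N on the pad, straight down, to the stop. There is no catch: the lid's weight and a return spring bring the lever back up.
- bin_lid (a joint): Lid angle, rad: 0 shut, about 1.2 fully open; always 2.6 times the lever angle. The lid is almost undamped: if the lever is let go it falls shut in a fraction of a second and slams.
- jar_mid (a point): Middle of the small empty capped jar, 54 mm diameter, 50 mm long, about 80 g, lying on its side on the chute against the side of the lid, free to roll. It starts 160 mm above the bin's underside; lying in the bin its middle is about 77 mm above it.
- nail_box: Small cardboard nail box, 45 x 70 x 36 mm, loose, on the bench to the left of the bin; origin at the centre of its underside. Leave alone.
- round_tin: Flat round tin, 66 mm diameter, 26 mm high, loose, on the bench to the front right of the bin; origin at the centre of its underside. Leave alone.
- pliers: Long-nosed pliers, 61 x 192 x 16 mm, loose, lying on the bench to the right of the bin; origin at the centre of the underside. Leave alone.
Things that resemble listed ones, but are neither listed nor needed, are in the scene too. Leave any black or green look-alike of the part that bears jar_mid alone.

How it is judged:
On the way:
1. the lid is held at least 1.05 rad open by the lever while the jar lies in the bin (value of joint bin_lid above 1.05 rad and contact force between the fingers and bin_lever above 0.5 N and z of jar_mid in the frame of bin below 0.1 m and horizontal distance between jar_mid and bin below 0.085 m), for 0.3 s.
At the end, for the whole second after the job is handed in: the lid is shut (under 0.04 rad) with the lever up, and the jar lies still inside the bin (value of joint bin_lid below 0.04 rad and value of joint bin_lever below 0.02 rad and z of jar_mid in the frame of bin between 0.05 and 0.095 m and horizontal distance between jar_mid and bin below 0.085 m and linear speed of jar below 0.05 m/s); the robot touches nothing.
It fails at once if the lid slams or drops: it closes faster than 1.5 rad/s within the last 0.3 rad, or ever faster than 4 rad/s ((value of joint bin_lid below 0.3 rad and velocity of joint bin_lid below -1.5 rad/s) or velocity of joint bin_lid below -4 rad/s).
It fails at once if the robot touches, lifts or carries the jar (contact force between any of the fingers, the arm and jar above 0.5 N).
It fails at once if the robot moves the lid directly (contact force between any of the fingers, the arm and bin_lid above 1 N).
It fails at once if a bystander is shifted more than 20 mm (distance of any of nail_box, round_tin, pliers from where it was at the start of the episode above 0.02 m).
It fails at once if the lever is forced against its stop with over 60 N (contact force between the fingers and bin_lever above 60 N).
It also fails if it takes over 40 s, if anything falls off the work surface, if the arm or the gripper's body presses on something with over 40 N, if the wrist force passes 120 N, or if a joint passes its speed limit or range.

## Working session

There is one attempt and no reset: what is moved stays moved. The work goes in short steps, Python scripts to look and compute and a tool call to move; the robot and the scene stay as the last step left them, time stands still between calls to the robot, and variables do not carry over. Pictures are saved under pics/ and viewed, at most 10 in all, crops included, and the job is handed in when it is done.

Besides the shell and the picture viewer there is one more tool, called after "Emit:" in YAML: its name, and indented under it one key for each argument. apply_moves: Moves the arm, as the interface text tells. Its arguments: {"type":"object","properties":{"rows":{"type":"array"},"jaw":{"type":"number"},"newtons":{"type":"number"}},"required":["rows"]}

```bash
mkdir -p pics; cat > h.py <<'E'
from bench import robot, optics
import numpy as np, cv2
def ray(c,u,v):
    K=c["camera_matrix"];T=c["T"]
    d=T[:3,:3]@np.array([(u-K[0,2])/K[0,0],(v-K[1,2])/K[1,1],1]);return T[:3,3],d
def onz(c,u,v,z):
    o,d=ray(c,u,v);return o+d*(z-o[2])/d[2]
def proj(c,p):
    K=c["camera_matrix"];T=c["T"];q=T[:3,:3].T@(np.array(p)-T[:3,3]);return (K@q)[:2]/q[2]
E
python3 - <<'E'
from h import *
np.set_printoptions(precision=4,suppress=True)
for n in("side","top"):
    c=optics.camera(n);cv2.imwrite(f"pics/{n}0.png",c["pixels"]);print(n,c["camera_matrix"],c["T"])
s=robot.sense();print(s["t"],s["tcp_pos"],s["tool_rot"],s["ft_force"])
E
```

```text
side [[445.5517   0.     316.2142]
 [  0.     445.5517 198.2738]
 [  0.       0.       1.    ]] [[-0.998  -0.0221  0.0589  0.4169]
 [-0.0588  0.6589 -0.7499  0.9804]
 [-0.0223 -0.7519 -0.6589  0.8003]
 [ 0.      0.      0.      1.    ]]
top [[365.3385   0.     321.9309]
 [  0.     365.3385 190.6271]
 [  0.       0.       1.    ]] [[-0.0282 -0.9973  0.0676  0.4411]
 [-0.9991  0.026  -0.0331  0.2468]
 [ 0.0313 -0.0685 -0.9972  1.0028]
 [ 0.      0.      0.      1.    ]]
0.1 [0.1383 0.5833 0.2305] [-0.0001  0.1161  0.9932 -0.0008] [-0.0769 -0.8329  0.3674]
```

View pics/top0.png

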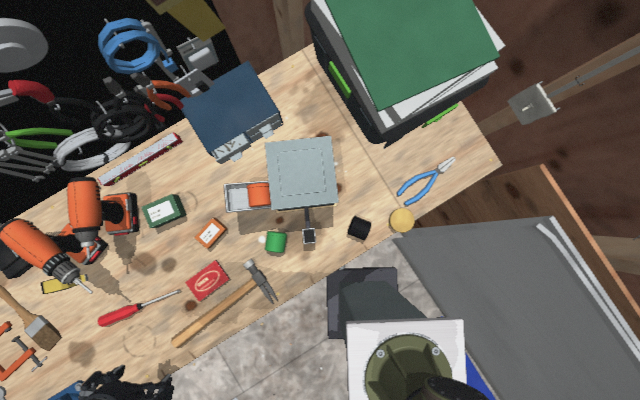

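View pics/side0.png

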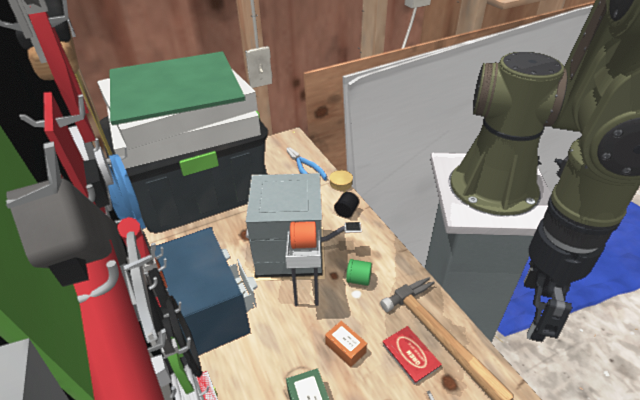

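The top view shows the lid at (267–338, 138–208), the lever pad at about (309, 236) and the orange jar on the chute at (259, 194). There are look-alikes at (275, 241) in green and (359, 229) in black. The side view has the pad at about (352, 227).

```bash
python3 - <<'E'
from h import *
from scipy.spatial.transform import Rotation as R
np.set_printoptions(precision=4,suppress=True)
t=optics.camera("top");s=optics.camera("side")
im=t["pixels"];hsv=cv2.cvtColor(im,cv2.COLOR_BGR2HSV)
# lid top: bluish grey region near (302,173)
m=cv2.inRange(hsv,(75,15,110),(115,80,220));m[:, :262]=0;m[212:]=0;m[:125]=0;m[:,345:]=0
cs,_=cv2.findContours(m,0,2);k=max(cs,key=cv2.contourArea)
r=cv2.minAreaRect(k);b=cv2.boxPoints(r);print(r)
P=np.array([onz(t,*p,0.203) for p in b]);print(P[:,:2]); C=P.mean(0)
print("centre",C,"edges",np.linalg.norm(np.diff(P,axis=0),axis=1))
pt=onz(t,309,236,.105);ps=onz(s,352,227,.105);print("pad",pt,ps,"dir",C-pt,np.linalg.norm((C-pt)[:2]),np.arctan2(*(C-pt)[1::-1]))
print("jar",onz(t,259,194,.21))
for e in range(4):
    d=P[(e+1)%4]-P[e];print(np.arctan2(d[1],d[0]))
print("green",onz(t,275,241,.05),"black",onz(t,359,229,.05))
T=R.from_quat(robot.sense()["tool_rot"],scalar_first=True).as_matrix();print(T)
A=cv2.resize(im[205:265,250:380],None,fx=4,fy=4,interpolation=2)
B=cv2.resize(s["pixels"][200:260,300:430],None,fx=4,fy=4,interpolation=2)
cv2.imwrite("pics/crop1.png",np.vstack([A,B]))
E
```

```text
((300.7195129394531, 172.47561645507812), (66.9215087890625, 66.70064544677734), 83.6598129272461)
[[0.6041 0.3453]
 [0.6175 0.1985]
 [0.4694 0.1867]
 [0.4573 0.3318]]
centre [0.5371 0.2655 0.203 ] edges [0.1474 0.1485 0.1456]
pad [0.3919 0.2517 0.105 ] [0.3947 0.2821 0.105 ] dir [0.1452 0.0139 0.098 ] 0.14582097694605906 0.09519525911518248
jar [0.4912 0.3568 0.21  ]
-1.4802215279226119
-3.061834804366919
1.6542064614971776
0.09152882491478624
green [0.3787 0.34   0.05  ] black [0.4031 0.1214 0.05  ]
[[-0.973   0.2307 -0.0002]
 [ 0.2307  0.973  -0.0011]
 [-0.     -0.0011 -1.    ]]
```

View pics/crop1.png

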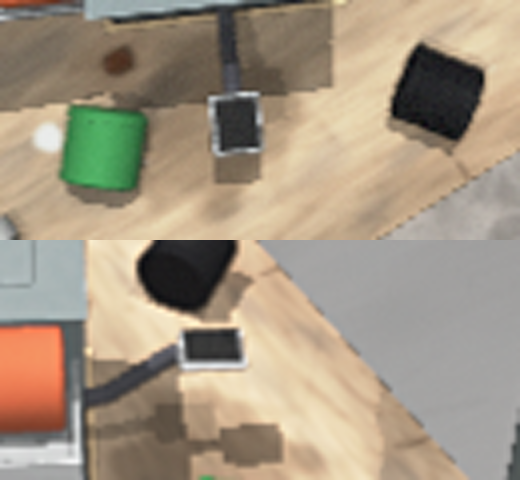

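The crop gives the pad centre at (309, 236) in the top view and (353, 226.5) in the side view. Both use the assumed height, but their y values disagree, so I'll triangulate.

```bash
python3 - <<'E'
from h import *
np.set_printoptions(precision=4,suppress=True)
t=optics.camera("top");s=optics.camera("side")
def tri(a,b):
    o1,d1=ray(t,*a);o2,d2=ray(s,*b)
    x,*_=np.linalg.lstsq(np.c_[d1,-d2],o2-o1,rcond=None);p,q=o1+d1*x[0],o2+d2*x[1]
    return (p+q)/2,np.linalg.norm(p-q)
print("pad",tri((309,236),(353,226.5)))
# lid centre, 4 corners: mean in top (302,172.5); side corners
hsv=cv2.cvtColor(s["pixels"],cv2.COLOR_BGR2HSV)
print("lid near-left corner", tri((269,207),(321,212)), tri((336,204),(320,177)))
for z in(.178,.203):
    C=onz(t,301,172.5,z);print(z,C)
for z in(.08,.105): print(z,onz(t,309,236,z),onz(s,353,226.5,z))
E
```

```text
pad (array([0.3909, 0.2519, 0.0766]), np.float64(0.0011652280152116726))
lid near-left corner (array([0.4608, 0.337 , 0.1991]), np.float64(0.003964225839217964)) (array([0.4677, 0.1879, 0.1686]), np.float64(0.0028700061515695703))
0.178 [0.5395 0.2657 0.178 ]
0.203 [0.5365 0.2652 0.203 ]
0.08 [0.3905 0.2518 0.08  ] [0.3916 0.2553 0.08  ]
0.105 [0.3919 0.2517 0.105 ] [0.3925 0.2805 0.105 ]
```

```bash
python3 - <<'E'
from h import *
s=optics.camera("side");t=optics.camera("top")
A=cv2.resize(s["pixels"][165:315,235:375],None,fx=4,fy=4,interpolation=2)
cv2.imwrite("pics/crop2.png",A)
E
```

```text
(no output)
```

View pics/crop2.png

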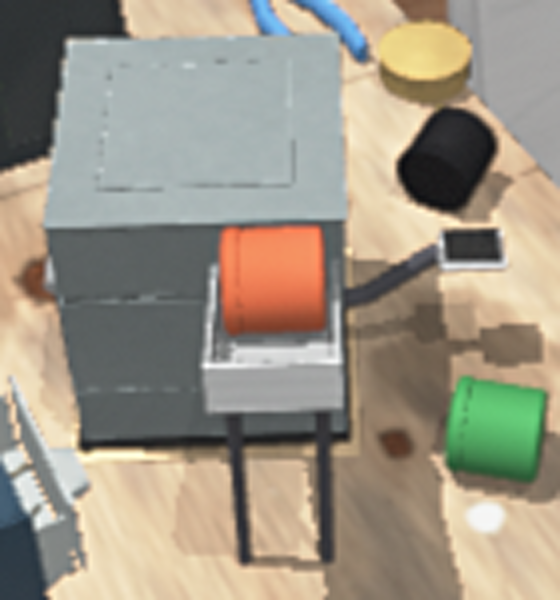

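The triangulated pad centre is about (0.391, 0.252, 0.078), so the bin origin is at z≈0 and the bin yaw is about 0.09 rad. I'll move above it with the fingers shut.

Emit:
apply_moves:
  rows:
    - [-0.54,-0.44,0,0,0,-0.18]
    - [-1.08,-0.88,0,0,0,-0.37]
    - [-1.61,-1.32,0,0,0,-0.55]
    - [-2.15,-1.76,0,0,0,-0.74]
    - [-2.69,-2.2,0,0,0,-0.92]
    - [-3.23,-2.64,0,0,0,-1.11]
    - [-3.76,-3.08,0,0,0,-1.29]
    - [-4.3,-3.52,0,0,0,-1.48]
    - [-4.84,-3.96,0,0,0,-1.66]
    - [-5.38,-4.4,0,0,0,-1.85]
    - [-5.38,-4.4,0.5,0,0,-1.85]
    - [-5.38,-4.4,1.0,0,0,-1.85]
    - [-5.38,-4.4,1.5,0,0,-1.85]
    - [-5.38,-4.4,1.5,0,0,-1.85]
    - [-5.38,-4.4,1.5,0,0,-1.85]
  jaw: 0
  newtons: 20

```text
t: 2.28
tcp_pos: [0.3921, 0.2528, 0.1424]
tool_rot: [0.0, -0.045, 0.999, 0.0]
ft_force: [-0.3, 0.0, 0.4]
finger_gap: -0.002
grip_force: 0.0
```

```bash
python3 - <<'E'
from h import *
from scipy.spatial.transform import Rotation as R
np.set_printoptions(precision=4,suppress=True)
t=optics.camera("top");s=optics.camera("side")
A=cv2.resize(t["pixels"][130:270,230:380],None,fx=3.5,fy=3.5,interpolation=2)
B=cv2.resize(s["pixels"][150:290,240:390],None,fx=3.5,fy=3.5,interpolation=2)
cv2.imwrite("pics/c3.png",cv2.resize(np.hstack([A,B]),(800,373)))
q=robot.sense();print(q["t"],q["tcp_pos"],q["ft_force"],q["finger_gap"]);print(R.from_quat(q["tool_rot"],scalar_first=True).as_matrix())
E
```

```text
2.375 [0.3925 0.2531 0.1428] [-1.2281  0.2021  0.641 ] 0.00015698116114402355
[[-0.9959 -0.09    0.002 ]
 [-0.09    0.9959  0.0013]
 [-0.0021  0.0011 -1.    ]]
```

View pics/c3.png

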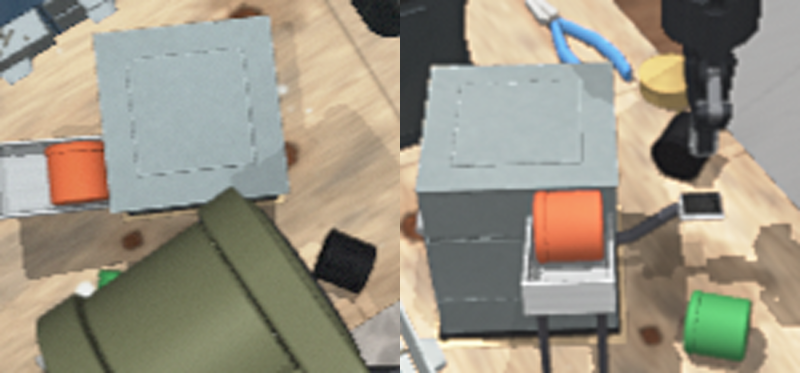

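The fingers are shut and hang straight above the pad, which sits at about (700, 207) in the right half. The arm doesn't overlap the lid's path. I'll descend to just above the pad.

Emit:
apply_moves:
  rows:
    - [0,0,0.3,0,0,0]
    - [0,0,0.6,0,0,0]
    - [0,0,0.85,0,0,0]
    - [0,0,0.95,0,0,0]
    - [0,0,1.0,0,0,0]
    - [0,0,1.05,0,0,0]
    - [0,0,1.05,0,0,0]
    - [0,0,1.05,0,0,0]

```text
t: 3.38
tcp_pos: [0.3901, 0.2524, 0.0789]
tool_rot: [-0.001, -0.045, 0.999, 0.0]
ft_force: [-6.3, -1.0, 6.8]
finger_gap: -0.003
grip_force: 4.3
```

Contact at z≈0.079. Next I'll press along the arc.

Emit:
apply_moves:
  rows:
    - [0.02,0,0.04,0,0,0]
    - [0.04,0,0.09,0,0,0]
    - [0.06,0,0.14,0,0,0]
    - [0.08,0,0.19,0,0,0]
    - [0.1,0,0.24,0,0,0]
    - [0.11,0,0.29,0,0,0]
    - [0.13,0,0.34,0,0,0]
    - [0.14,0,0.39,0,0,0]
    - [0.15,0,0.44,0,0,0]
    - [0.16,0,0.49,0,0,0]
    - [0.17,0,0.53,0,0,0]
    - [0.17,0,0.53,0,0,0]

```text
t: 4.88
tcp_pos: [0.3802, 0.2515, 0.0467]
tool_rot: [-0.001, -0.045, 0.999, 0.0]
ft_force: [-6.5, 0.0, 4.6]
finger_gap: 0.0
grip_force: 3.3
```

```bash
python3 - <<'E'
from h import *
np.set_printoptions(precision=4,suppress=True)
s=optics.camera("side")
cv2.imwrite("pics/c4.png",cv2.resize(s["pixels"][120:300,230:430],None,fx=3,fy=3,interpolation=2))
q=robot.sense();print(q["t"],q["tcp_pos"],q["ft_force"])
E
```

```text
4.925 [0.3802 0.2515 0.0467] [-6.5937 -1.4094  5.0084]
```

View pics/c4.png

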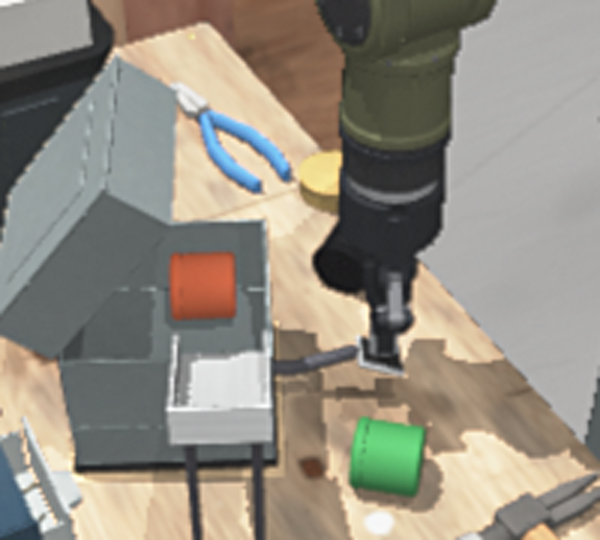

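The lid is already well open, and the jar has rolled in at (203, 285). I'll press on gently to nearly the stop and hold there.

Emit:
apply_moves:
  rows:
    - [0.01,0,0.05,0,0,0]
    - [0.01,0,0.09,0,0,0]
    - [0.02,0,0.13,0,0,0]
    - [0.02,0,0.16,0,0,0]
    - [0.02,0,0.19,0,0,0]
    - [0.02,0,0.21,0,0,0]
    - [0.02,0,0.21,0,0,0]
    - [0.02,0,0.21,0,0,0]
    - [0.02,0,0.21,0,0,0]

```text
t: 6.05
tcp_pos: [0.3793, 0.2515, 0.035]
tool_rot: [-0.001, -0.045, 0.999, 0.0]
ft_force: [-9.5, -3.2, 18.0]
finger_gap: -0.001
grip_force: 10.3
```

```bash
python3 - <<'E'
from h import *
np.set_printoptions(precision=4,suppress=True)
s=optics.camera("side")
cv2.imwrite("pics/c5.png",cv2.resize(s["pixels"][120:300,230:430],None,fx=3,fy=3,interpolation=2))
q=robot.sense();print(q["t"],q["tcp_pos"],q["ft_force"])
E
```

```text
6.1 [0.3793 0.2515 0.035 ] [-10.2489  -2.1857  18.1376]
```

View pics/c5.png

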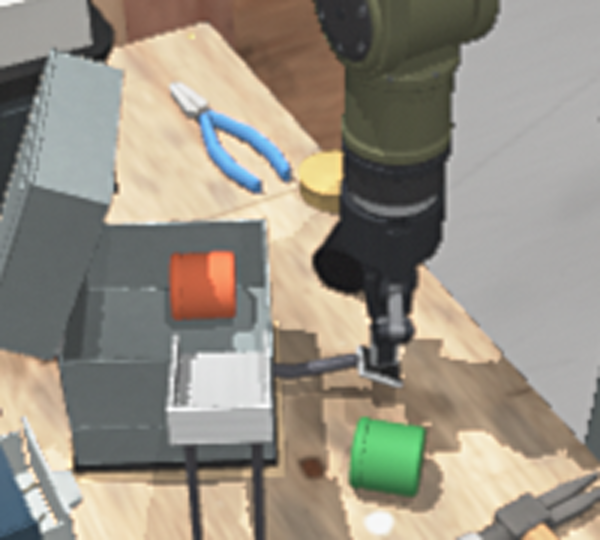

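The force of 18 N shows the lever at its stop with the lid fully open. The jar is at rest at (203, 285) in the crop. I'll check where it lies in the bin.

```bash
python3 - <<'E'
from h import *
s=optics.camera("side");t=optics.camera("top")
for n,c in(("s",s),("t",t)):
    h=cv2.cvtColor(c["pixels"],cv2.COLOR_BGR2HSV);m=cv2.inRange(h,(2,150,80),(14,255,255))
    for k in cv2.findContours(m,0,2)[0]:
        x,y,w,hh=cv2.boundingRect(k)
        u,v=x+w/2,y+hh/2
        p=onz(c,u,v,.08)
        if w*hh>60 and abs(p[0]-.54)<.12 and abs(p[1]-.266)<.15: print(n,x,y,w,hh,p)
E
```

```text
s 287 204 21 22 [0.52190321 0.22174758 0.08      ]
t 311 173 21 22 [0.52060217 0.2167796  0.08      ]
```

Both views put the jar inside the bin at about z=0.08. Now the slow release.

Emit:
apply_moves:
  rows:
    - [0,0,-0.02,0,0,0]
    - [0,0,-0.04,0,0,0]
    - [0,0,-0.065,0,0,0]
    - [0,0,-0.09,0,0,0]
    - [-0.01,0,-0.115,0,0,0]
    - [-0.01,0,-0.14,0,0,0]
    - [-0.01,0,-0.165,0,0,0]
    - [-0.02,0,-0.19,0,0,0]
    - [-0.02,0,-0.215,0,0,0]
    - [-0.03,0,-0.24,0,0,0]
    - [-0.03,0,-0.265,0,0,0]
    - [-0.04,0,-0.29,0,0,0]
    - [-0.04,0,-0.315,0,0,0]
    - [-0.05,0,-0.34,0,0,0]
    - [-0.05,0,-0.365,0,0,0]
    - [-0.06,0,-0.39,0,0,0]
    - [-0.07,0,-0.415,0,0,0]
    - [-0.08,0,-0.44,0,0,0]
    - [-0.08,0,-0.465,0,0,0]
    - [-0.09,0,-0.49,0,0,0]

```text
t: 8.7
tcp_pos: [0.3842, 0.2519, 0.0636]
tool_rot: [-0.001, -0.045, 0.999, 0.0]
ft_force: [-8.7, -1.4, 8.0]
finger_gap: -0.001
grip_force: 4.9
```

Emit:
apply_moves:
  rows:
    - [-0.01,0,-0.02,0,0,0]
    - [-0.01,0,-0.04,0,0,0]
    - [-0.02,0,-0.06,0,0,0]
    - [-0.03,0,-0.08,0,0,0]
    - [-0.04,0,-0.1,0,0,0]
    - [-0.05,0,-0.12,0,0,0]
    - [-0.06,0,-0.14,0,0,0]
    - [-0.07,0,-0.16,0,0,0]
    - [-0.08,0,-0.18,0,0,0]
    - [-0.09,0,-0.2,0,0,0]
    - [-0.1,0,-0.22,0,0,0]
    - [-0.1,0,-0.24,0,0,0]
    - [-0.1,0,-0.26,0,0,0]
    - [-0.1,0,-0.28,0,0,0]
    - [-0.1,0,-0.3,0,0,0]
    - [-0.1,0,-0.32,0,0,0]
    - [-0.1,0,-0.34,0,0,0]
    - [-0.1,0,-0.36,0,0,0]
    - [-0.1,0,-0.38,0,0,0]
    - [-0.1,0,-0.4,0,0,0]

```text
t: 11.2
tcp_pos: [0.3916, 0.2525, 0.0873]
tool_rot: [0.0, -0.045, 0.999, -0.0]
ft_force: [-0.7, -0.5, -0.3]
finger_gap: -0.002
grip_force: 0.0
```

Emit:
apply_moves:
  rows:
    - [0,0,-0.1,0,0,0]
    - [0,0,-0.3,0,0,0]
    - [0,0,-0.6,0,0,0]
    - [0,0,-0.9,0,0,0]
    - [0,0,-1.2,0,0,0]
    - [0,0,-1.2,0,0,0]
    - [0,0,-1.2,0,0,0]
    - [0,0,-1.2,0,0,0]

```text
t: 12.2
tcp_pos: [0.3911, 0.2521, 0.1586]
tool_rot: [-0.001, -0.045, 0.999, -0.0]
ft_force: [-0.1, 0.1, -0.9]
finger_gap: -0.001
grip_force: 0.0
```

```bash
python3 - <<'E'
from h import *
s=optics.camera("side")
cv2.imwrite("pics/c6.png",cv2.resize(s["pixels"][120:300,230:430],None,fx=3,fy=3,interpolation=2))
q=robot.sense();print(q["t"],q["tcp_pos"],q["ft_force"])
E
```

```text
12.25 [0.39111243 0.25216045 0.15860374] [-0.03766823 -0.17811497  0.06702188]
```

View pics/c6.png

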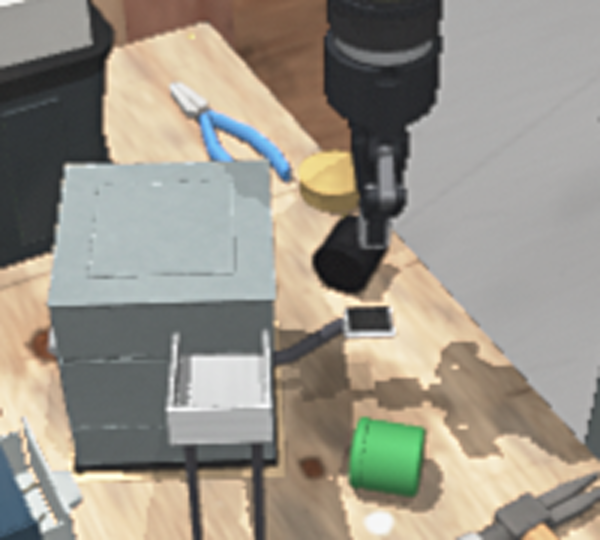

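The lid is shut, the lever pad is back up at (368, 320), the chute is empty and the fingers are clear. I'll hand the job in.

```bash
python3 -c "
from bench import robot
print(robot.finish_job())"
```

```text
the job is handed in; nothing more can be done
None
```

I pressed the lever to its stop at about 18 N, the jar rolled into the bin, I lowered the lid slowly until it was shut, and I handed the job in; the hand-in returned no verdict.

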